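# Brush the offcuts out of the vise

### The arm

A 6-joint arm with a two-finger parallel gripper is mounted at the origin on a cart in front of the work surface, level with it; the furniture and walls round the work are solid. World frame = base frame: x ahead of the robot, y to its left, z up, the work surface at z = 0. Lengths are in m, angles in rad, forces in N, time in s.
With the tool pointing down it reaches from about 0.35 to 0.85 m from the base axis. Payload 8.1 kg.
Tool frame: the origin (TCP) lies on the mounting face of the last link; the fingertips stand 186 mm ahead of it and the grasp point (between the pads) lies 167 mm ahead of it; z points along the fingers, y is the line along which they close (so a half turn about z gives the same grasp; the last joint's range is limited). The gripper opens to 93 mm and grips with 3 to 60 N. Pads are 15 mm wide; open, the fingers measure 128 mm over their backs; the gripper's body (75 mm by 188 mm) begins 65 mm behind the grasp point.
Start: joints at [1.177, 0.13, 1.488, -0, 1.523, -0.085], TCP at [0.182, 0.572, 0.405] pointing down, gripper open.
Joint ranges: [-2.96, 2.96], [-0.89, 2.26], [0.02, 2.5], [-1.34, 4.48], [0, 2.73], [-2.66, 2.66]. Speed limits (rad/s): [2.39, 2.39, 2.79, 3.14, 3.14, 3.14].

### API

Orientations are given as a rotation vector (axis times angle).
In Python, from plant import * gives the robot as it stands. The module is installed in compiled form; this text tells all that it offers.
- The arm moves only by the tool arm_command, never from a script. Its argument "increments" is a list of rows, each a list of 6 numbers: the shift along the tool's x, y, z in units of 0.2 m (1.0 is 0.2 m), then the turn, a rotation vector about the tool's x, y, z in units of pi rad (1.0 is pi rad). A call has exactly 5 rows; each row is the pose to reach, as a shift and turn from the pose commanded when the call began, along the tool's axes at that moment, turning the shorter way round; what a row does not reach only later rows make up. A row lasts 1/8 s, in which the tool goes at most 62.5 mm and 10.7 degrees, less where a joint would pass 70% of its speed; a pose out of reach is approached as far as the arm can. A call with a number of a shift or a turn outside -1 to 1 is refused whole. A call with a gripper value outside its range is refused whole. "fingers" is the closure, from -1 (fully open) to 1 (shut), set as the call begins (left out, the last holds). The fingers move at their own pace and stop on an object; "force" is the grip in N (left out, the last holds). Time passes only in rows, so rows that repeat a pose let the fingers close, or fill a call up. It gives the time, the measured TCP pose, the force, the opening and the grip force at its end, in the units of the state.
- read_state(): the state, without advancing time (a new reading comes with each control period).
- read_camera(name): name is "side" or "top" or "wrist"; returns a dict with "image" (384x512x3 uint8, red, green, blue), "fx", "fy", "cx", "cy" (pixels), "T" (4x4, takes a point from camera to world coordinates). Camera axes: x right, y down, z forward; pixel columns grow to the right and rows downward; lengths in m; the calibration is good to about 2 mm. A picture is of the moment at which its call begins. There is no depth.
- close_job(): hands the job in; it is judged then, once.
The state is a dict: "t": time; "q": joint angles; "dq": joint speeds; "joint_torque": joint torques, N m; "tool_pos": TCP position; "orientation": TCP orientation; "force": force on the tool from outside, world axes, zero at the start; "wrist_torque": the same for the moment, N m; "opening": finger opening in m; "gripper_force": force on a finger pad.
Only numpy, scipy, OpenCV 4.12 (cv2) and the standard library are available. Lean on these libraries where they do the work, as an engineer would, in place of code of your own. Each camera call takes 0.05 s, during which the arm holds its last target. There are 200 camera calls.

### The job

Two offcuts have been left on the bed of the blue drill vise, between its jaws. Take the wooden block brush and sweep both along the bed into the open tin at the end of the vise, without touching the offcuts with the gripper. Then stand the brush upright on its bristles on the bare table and let go.

Things in the scene. Friction and masses are not known exactly. Their poses are not given: they have to be found in the camera images.
- brush: Loose block brush, light wood, black stiff bristles, standing on them. Origin: centre of its underside; z up, 84 mm high; x its width, y its thickness. Bristles 66 x 30 mm, to 28 mm high; block 70 x 34 mm, to 46 mm; above it an upright grip bar, 60 mm in x and 24 mm thick in y, to 84 mm, to be pinched across y. About 120 g.
- vise: Fixed blue vise. Origin: on the table under its bed's middle; z up. Bed 32 mm high, y = -50 to 50 mm. Jaws at x = +-46 mm, 62 mm high: a 92 mm channel along y, open above and at both ends. Base x = -100 to 80, screw to -142 mm. Bolt ears 10 mm high to y = -69. Fixed at its +y end: open grey tin, centre y = 109 mm, 160 (x) by 112 mm (y), 3 mm walls 23 mm high, flat bits in it to 10 mm.
- wood_offcut: Dark wooden offcut, a 30 x 20 x 20 mm block (x, y, z) lying loose on the vise bed between the jaws. Origin: its centre. About 20 g.
- brass_offcut: Brass bar offcut, a 24 x 22 x 20 mm block (x, y, z) lying loose on the vise bed between the jaws. Origin: its centre. About 60 g.
Things that resemble listed ones, but are neither listed nor needed, are in the scene too. What is meant by the brush is not purple, and is the larger of those in its own colour.

How it is judged:
On the way, in this order (a step that is already met when the one before it is completed fails the run):
1. the brush is held with its bristles low over the bed, between or just beside the ends of the jaws (contact force between the fingers and brush above 1 N and z of brush in the frame of vise between 0.02 and 0.05 m and x of brush in the frame of vise between -0.03 and 0.03 m and y of brush in the frame of vise between -0.13 and 0.09 m), for 0.1 s.
2. both offcuts are in the tin while the brush is held (y of wood_offcut in the frame of vise between 0.056 and 0.165 m and x of wood_offcut in the frame of vise between -0.08 and 0.08 m and z of each of wood_offcut, brass_offcut in the frame of vise below 0.045 m and y of brass_offcut in the frame of vise between 0.056 and 0.165 m and x of brass_offcut in the frame of vise between -0.08 and 0.08 m and contact force between the fingers and brush above 1 N), for 0.1 s.
At the end, for the whole second after the job is handed in: Both offcuts lie at rest in the tin (centres within its outline and less than 45 mm above the table); the brush stands released and at rest on its bristles on the bare table, within 10 degrees of upright (y of wood_offcut in the frame of vise between 0.056 and 0.165 m and x of wood_offcut in the frame of vise between -0.08 and 0.08 m and z of each of wood_offcut, brass_offcut in the frame of vise below 0.045 m and y of brass_offcut in the frame of vise between 0.056 and 0.165 m and x of brass_offcut in the frame of vise between -0.08 and 0.08 m and height (world z) of brush between -0.005 and 0.006 m and angle between brush's own z axis and vertical below 0.17 rad and linear speed of each of brush, wood_offcut, brass_offcut below 0.02 m/s); the robot touches nothing.
It fails at once if the gripper or arm touches an offcut (contact force between any of the fingers, the arm and wood_offcut above 0.5 N or contact force between any of the fingers, the arm and brass_offcut above 0.5 N).
It also fails if it takes over 43 s, if anything falls off the work surface, if the arm or the gripper's body presses on something with over 40 N, if the wrist force passes 120 N, or if a joint passes its speed limit or range.

## Working session

There is one attempt and no reset: what is moved stays moved. The work goes in short steps, Python scripts to look and compute and a tool call to move; the robot and the scene stay as the last step left them, time stands still between calls to the robot, and variables do not carry over. Pictures are saved under pics/ and viewed, at most 12 in all, crops included, and the job is handed in when it is done.

Besides the shell and the picture viewer there is one more tool, called in YAML: its name, and indented under it one key for each argument. arm_command: Moves the arm, as the interface text tells. Shifts and turns lie within -1 to 1; 1 stands for 0.2 m of shift or pi rad of turn. Its arguments: {"type":"object","properties":{"increments":{"type":"array","items":{"type":"array","items":{"type":"number","minimum":-1,"maximum":1}}},"fingers":{"type":"number"},"force":{"type":"number"}},"required":["increments"]}

```bash
mkdir -p pics
cat > h.py <<'E'
from plant import *
import numpy as np, cv2
from scipy.spatial.transform import Rotation as R
def snap(n,f):
    c=read_camera(n); cv2.imwrite(f'pics/{f}.png',c['image'][...,::-1]); np.savez(f'pics/{f}.npz',**{k:v for k,v in c.items()}); return c
def load(f): return np.load(f'pics/{f}.npz')
def ray(c,u,v,z):
    d=c['T'][:3,:3]@np.array([(u-c['cx'])/c['fx'],(v-c['cy'])/c['fy'],1]); o=c['T'][:3,3]
    return o+d*(z-o[2])/d[2]
def proj(c,p):
    q=np.linalg.inv(c['T'])@np.append(p,1); return (c['fx']*q[0]/q[2]+c['cx'],c['fy']*q[1]/q[2]+c['cy'])
E
python3 - <<'E'
from h import *
s=read_state(); print(s)
a=snap('top','top0');b=snap('side','side0')
for c in (a,b): print(c['T'].round(3),c['fx'],c['cx'],c['cy'])
E
```

```text
{'t': 0.0, 'q': array([ 1.17660894e+00,  1.31127319e-01,  1.48929079e+00, -4.69426320e-06,
        1.52298924e+00, -8.54000653e-02]), 'dq': array([-0.00187039,  0.00031589,  0.00266793,  0.00015413,  0.00074373,
       -0.00178699]), 'joint_torque': array([ 1.06758522e-03, -5.59850621e+01, -4.91763139e+01,  7.67251756e-02,
        3.55475955e-02, -1.57205104e-04]), 'tool_pos': array([0.18223151, 0.57141128, 0.40370104]), 'orientation': array([-4.83051139e-01, -3.10380075e+00,  2.77031750e-03]), 'force': array([ 0.24061988, -0.48866665,  0.64674121]), 'wrist_torque': array([ 0.00672335,  0.05791464, -0.00605339]), 'gripper_force': 0.0, 'opening': 0.09283991263820573}
[[-0.022 -0.976  0.215  0.28 ]
 [-1.     0.021 -0.007  0.182]
 [ 0.003 -0.215 -0.977  0.908]
 [ 0.     0.     0.     1.   ]] 358.1809345379534 248.95961323003763 201.3361692428282
[[ 0.968 -0.139  0.211  0.298]
 [-0.252 -0.569  0.783 -0.501]
 [ 0.011 -0.811 -0.585  0.555]
 [ 0.     0.     0.     1.   ]] 461.2908755737733 246.79102764176923 189.63171580571662
```

View pics/top0.png

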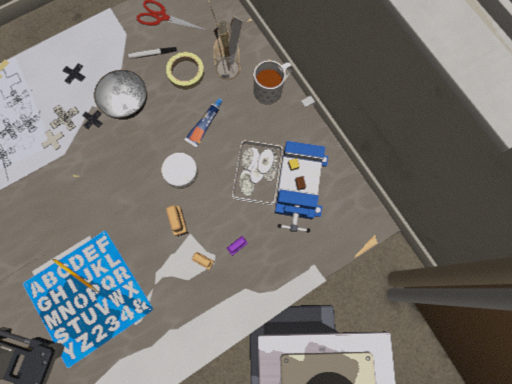

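View pics/side0.png

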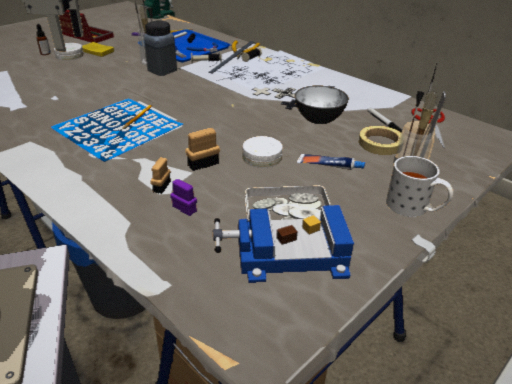

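The candidates in the top view are a large tan brush at (176,220), a small tan brush at (202,260) and a purple one at (237,245). The large tan one fits, being the larger of its colour and not purple. The vise is at about (300,180), with the wood offcut at (300,183), the brass at (294,164) and the tin to its left at (258,172). I'll confirm with one enlarged crop.

Run:
```python
from h import *
im=cv2.imread('pics/top0.png'); s=cv2.imread('pics/side0.png')
A=cv2.resize(im[185:285,150:250],(400,400),interpolation=cv2.INTER_CUBIC)
B=cv2.resize(im[135:235,230:330],(400,400),interpolation=cv2.INTER_CUBIC)
cv2.imwrite('pics/crop.png',np.hstack([A,B]))
c=load('top0')
for n,u,v,z in [('brush top',176,219,.084),('small',202,260,.05),('wood',300,182,.052),('brass',294,163,.052)]: print(n,ray(c,u,v,z).round(3))
```

```text
brush top [0.423 0.347 0.084]
small [0.329 0.29  0.05 ]
wood [0.515 0.048 0.052]
brass [0.564 0.061 0.052]
```

View pics/crop.png

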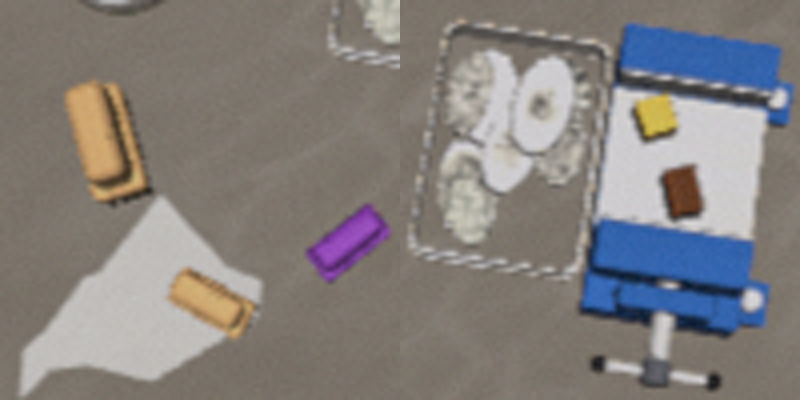

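The crop confirms it: the large tan brush has its grip bar top centred near (174.5,218.8), clearly larger than the other tan one. Tin rim corners are at about (242.5,141), (282,146), (233,197.5) and (274,204).

Run:
```python
from h import *
c=load('top0')
t=[ray(c,230+x/4,135+y/4,.023)[:2] for x,y in [(50,25),(208,45),(175,275),(12,250)]]
t=np.array(t);print('tin',t.round(3),[np.linalg.norm(t[i]-t[i-1]).round(3) for i in range(4)],t.mean(0))
ex=(t[0]+t[1]-t[2]-t[3]);th=np.arctan2(ex[1],ex[0]);
ey=(t[0]+t[3]-t[1]-t[2]);print('yaw',th,np.arctan2(ey[1],ey[0])-np.pi/2)
bed=np.array([ray(c,230+x/4,135+y/4,.032)[:2] for x,y in [(210,90),(197,225),(368,105),(352,238)]]);print('bed',bed.round(3))
b=np.array([ray(c,150+x/4,185+y/4,.084)[:2] for x,y in [(68,86),(100,82),(130,180),(97,190)]])
print('bar',b.round(3),b.mean(0),[np.linalg.norm(b[i]-b[i-1]).round(3) for i in range(4)])
d=b[0]+b[1]-b[2]-b[3];print('bar yaw',np.arctan2(d[1],d[0]))
yaw=(th+np.arctan2(ey[1],ey[0])-np.pi/2)/2
M=R.from_euler('z',yaw).as_matrix()[:2,:2]
o=t.mean(0)-M@[0,.109];print('vise o',o,yaw)
for n,u,v in [('wood',300,181.5),('brass',293.7,163.2)]: print(n,M.T@(ray(c,u,v,.052)[:2]-o))
print((M.T@(bed-o).T).T.round(3))
s=read_state();print(R.from_rotvec(s['orientation']).as_matrix().round(3))
```

```text
tin [[0.637 0.189]
 [0.621 0.086]
 [0.467 0.113]
 [0.486 0.216]] [np.float64(0.154), np.float64(0.104), np.float64(0.156), np.float64(0.104)] [0.55254749 0.15077457]
yaw -0.17568510747436314 -0.16577776423306312
bed [[ 0.587  0.087]
 [ 0.497  0.099]
 [ 0.574 -0.014]
 [ 0.487  0.001]]
bar [[0.453 0.368]
 [0.455 0.35 ]
 [0.397 0.331]
 [0.391 0.35 ]] [0.42401178 0.34986971] [np.float64(0.064), np.float64(0.019), np.float64(0.061), np.float64(0.02)]
bar yaw 0.29943825214551084
vise o [0.53402804 0.04335934] -0.1707314358537131
wood [-0.01852238  0.00156128]
brass [0.02637395 0.02280231]
[[ 0.044  0.052]
 [-0.046  0.048]
 [ 0.049 -0.05 ]
 [-0.039 -0.049]]
[[-0.953  0.304 -0.001]
 [ 0.304  0.953 -0.002]
 [ 0.    -0.002 -1.   ]]
```

```bash
cat >> h.py <<'E'
O=np.array([.534,.0434]); YAW=-.171
def V(x,y):  # vise -> world xy
    return O+R.from_euler('z',YAW).as_matrix()[:2,:2]@[x,y]
def go(xy,gz,phi):
    """print increments taking the grasp point to xy, height gz, tool y axis at phi deg"""
    s=read_state(); A=R.from_rotvec(s['orientation']); f=np.radians(phi)
    y=np.array([np.cos(f),np.sin(f),0]); z=np.array([0,0,-1.]); B=R.from_matrix(np.c_[np.cross(y,z),y,z])
    p=np.array([*xy,gz])-.167*z
    print('inc',(A.inv().apply(p-s['tool_pos'])/.2).round(3),((A.inv()*B).as_rotvec()/np.pi).round(4),'t',round(s['t'],2),'tcp',s['tool_pos'].round(3),'->',p.round(3))
E
python3 -c "
from h import *
go((.424,.35),.168,107.1)"
```

```text
inc [-1.488 -0.687  0.345] [-0.0005 -0.0002 -0.1933] t 0.1 tcp [0.182 0.571 0.404] -> [0.424 0.35  0.335]
```

arm_command:
  increments:
    - [-0.2, -0.09, 0, 0, 0, -0.03]
    - [-0.45, -0.2, 0.05, 0, 0, -0.08]
    - [-0.7, -0.32, 0.15, 0, 0, -0.13]
    - [-0.9, -0.42, 0.22, 0, 0, -0.18]
    - [-1, -0.46, 0.25, 0, 0, -0.193]
  fingers: -1
  force: 30

```text
t: 0.72
tool_pos: [0.3461, 0.4211, 0.3531]
orientation: [0.467, -3.105, 0.003]
force: [-0.0, -0.8, 0.9]
opening: 0.0926
gripper_force: 0.0
```

```bash
python3 -c "
from h import *
go((.424,.35),.168,107.1)"
```

```text
inc [-0.268 -0.454  0.091] [-0.0005 -0.0006  0.    ] t 0.72 tcp [0.346 0.421 0.353] -> [0.424 0.35  0.335]
```

arm_command:
  increments:
    - [-0.09, -0.15, 0.03, 0, 0, 0]
    - [-0.2, -0.34, 0.06, 0, 0, 0]
    - [-0.268, -0.454, 0.09, 0, 0, 0]
    - [-0.268, -0.454, 0.09, 0, 0, 0]
    - [-0.268, -0.454, 0.09, 0, 0, 0]

```text
t: 1.35
tool_pos: [0.4224, 0.3524, 0.3366]
orientation: [0.465, -3.106, -0.0]
force: [-0.2, -0.1, -1.2]
opening: 0.093
gripper_force: 0.0
```

```bash
python3 -c "
from h import *
c=snap('wrist','w1')
go((.424,.35),.168,107.1)
print(c['T'].round(3),proj(c,[.424,.35,.084]))"
```

```text
inc [-0.005 -0.015  0.009] [ 0.0001 -0.0001 -0.0001] t 1.4 tcp [0.422 0.353 0.337] -> [0.424 0.35  0.335]
[[-0.294  0.913  0.282  0.344]
 [ 0.956  0.282  0.085  0.328]
 [-0.001  0.294 -0.956  0.316]
 [ 0.     0.     0.     1.   ]] (np.float64(256.76074388182326), np.float64(204.86960130884702))
```

View pics/w1.png

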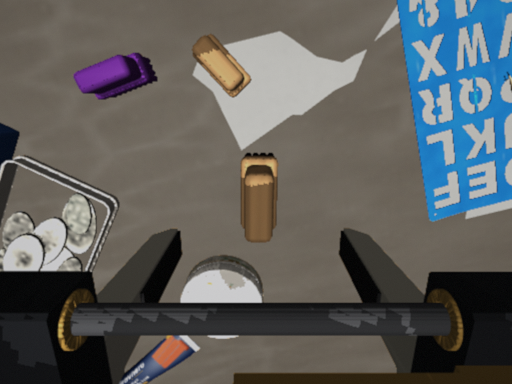

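The wrist view shows the large brush between the fingers, bar top face at about cols 243–276, rows 185–242 (centre (259,213)). It is aligned with the tool, and a white lid lies at (222,295).

```bash
python3 -c "
from h import *
c=load('w1')
for u,v in [(259,185),(259,242),(243,213),(276,213)]: print(ray(c,u,v,.084).round(4))
p=(ray(c,260,185,.084)+ray(c,259,242,.084))/2; print(p,'lid',ray(load('top0'),180,170,.02))
go(p[:2],.0685,107.1)"
```

```text
[0.4079 0.3469 0.084 ]
[0.4544 0.3612 0.084 ]
[0.4338 0.3415 0.084 ]
[0.4261 0.3667 0.084 ]
[0.43101387 0.35440777 0.084     ] lid [0.56221698 0.3519835  0.02      ]
inc [-0.045 -0.005  0.506] [ 0.0001 -0.0001 -0.0001] t 1.4 tcp [0.422 0.353 0.337] -> [0.431 0.354 0.236]
```

```bash
python3 -c "
from h import *
go((.4265,.3527),.0685,107.1)"
```

```text
inc [-0.021 -0.006  0.506] [ 0.0001 -0.0001 -0.0001] t 1.4 tcp [0.422 0.353 0.337] -> [0.426 0.353 0.236]
```

arm_command:
  increments:
    - [-0.021, 0.0, 0.12, 0, 0, 0]
    - [-0.021, 0.0, 0.25, 0, 0, 0]
    - [-0.021, 0.0, 0.38, 0, 0, 0]
    - [-0.021, 0.0, 0.48, 0, 0, 0]
    - [-0.021, 0.0, 0.5, 0, 0, 0]

```text
t: 2.02
tool_pos: [0.4258, 0.3535, 0.2353]
orientation: [0.467, -3.104, 0.002]
force: [0.4, -0.9, 1.0]
opening: 0.0931
gripper_force: 0.0
```

```bash
python3 -c "
from h import *
go((.4265,.3527),.0685,107.1)"
```

```text
inc [-0.002 -0.005 -0.001] [-0.0002 -0.0008  0.    ] t 2.02 tcp [0.426 0.353 0.235] -> [0.426 0.353 0.236]
```

Well placed; close, then lift.

arm_command:
  increments:
    - [0, 0, 0, 0, 0, 0]
    - [0, 0, 0, 0, 0, 0]
    - [0, 0, 0, 0, 0, 0]
    - [0, 0, 0, 0, 0, 0]
    - [0, 0, 0, 0, 0, 0]
  fingers: 1
  force: 30

```text
t: 2.65
tool_pos: [0.4269, 0.3533, 0.2369]
orientation: [-0.465, 3.107, 0.0]
force: [0.6, 0.2, 0.5]
opening: 0.0473
gripper_force: 0.0
```

arm_command:
  increments:
    - [0, 0, 0, 0, 0, 0]
    - [0, 0, -0.05, 0, 0, 0]
    - [0, 0, -0.2, 0, 0, 0]
    - [0, 0, -0.4, 0, 0, 0]
    - [0, 0, -0.5, 0, 0, 0]

```text
t: 3.28
tool_pos: [0.4273, 0.3537, 0.3398]
orientation: [-0.465, 3.104, 0.003]
force: [0.2, -0.3, -0.9]
opening: 0.0236
gripper_force: 30.0
```

```bash
python3 -c "
from h import *
print(V(.004,-.06))
go(V(.004,-.06),.170,80.2)"
```

```text
[ 0.52773159 -0.01640558]
inc [ 0.062 -1.916  0.012] [0.0006 0.001  0.1492] t 3.27 tcp [0.427 0.354 0.34 ] -> [ 0.528 -0.016  0.337]
```

The fingers were still closing when the lift began, so I'll check the depth of the grip.

```bash
python3 -c "
from h import *
c=snap('side','s1')
s=read_state();g=s['tool_pos']-[0,0,.167]
u,v=map(int,proj(c,g)); print(u,v, proj(c,g-[0,0,.0685]),proj(c,g-[0,0,.019]), proj(c,g+[0,0,.0155]))
im=c['image'][...,::-1]; cr=im[v-60:v+80,u-70:u+70]; cv2.imwrite('pics/s1c.png',cv2.resize(cr,(560,560),interpolation=cv2.INTER_CUBIC)); print(u-70,v-60)
"
```

```text
199 91 (np.float64(201.33219444947738), np.float64(122.0813541222873)) (np.float64(200.19290255047034), np.float64(100.090005269325)) (np.float64(199.35599163997313), np.float64(83.93540976343685))
129 31
```

View pics/s1c.png

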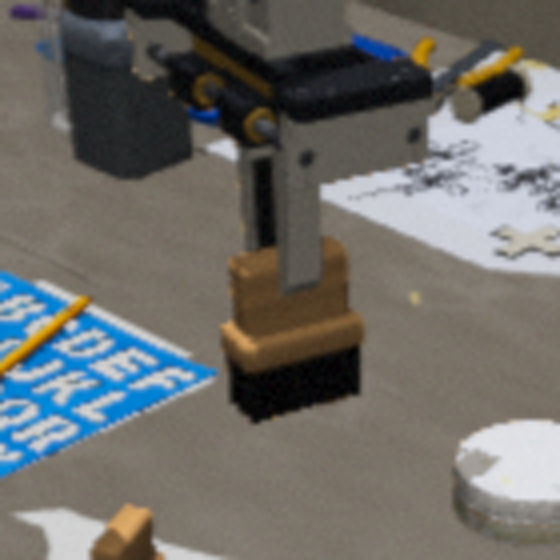

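The brush hangs lower in the grip than planned: fingertips at crop (305,290), bristle bottom at about (305,405), so roughly 17 mm too low. I'll set it back down and regrasp deeper.

arm_command:
  increments:
    - [0, 0, 0.1, 0, 0, 0]
    - [0, 0, 0.25, 0, 0, 0]
    - [0, 0, 0.36, 0, 0, 0]
    - [0, 0, 0.4, 0, 0, 0]
    - [0, 0, 0.4, 0, 0, 0]

```text
t: 3.95
tool_pos: [0.4261, 0.3528, 0.2547]
orientation: [0.465, -3.104, 0.002]
force: [0.6, 0.2, -0.9]
opening: 0.0237
gripper_force: 30.0
```

```bash
python3 -c "
from h import *
s=read_state();print(s['force'],s['tool_pos'])
c=snap('side','s2')
g=s['tool_pos']-[0,0,.167]
M=R.from_euler('z',.299).as_matrix()
im=c['image'][...,::-1].copy()
for d,col in ((0,(0,255,0)),(.02,(0,0,255))):
  b=g-[0,0,.0685+d]
  P=np.array([proj(c,b+M@np.array([x,y,z])) for x,y,z in [(-.033,-.015,0),(.033,-.015,0),(.033,-.015,.028),(-.033,-.015,.028)]]);print(P.round(1).tolist())
  cv2.polylines(im,[(P*16).astype(int)],True,col,1,cv2.LINE_AA,4)
u,v=map(int,proj(c,g))
cv2.imwrite('pics/s2c.png',cv2.resize(im[v-50:v+70,u-60:u+60],(600,600),interpolation=cv2.INTER_CUBIC))"
```

```text
[ 0.61363094  0.18606925 -0.94334925] [0.42605921 0.35281794 0.25468082]
[[192.0, 165.5], [219.1, 157.2], [218.8, 146.1], [191.2, 154.3]]
[[192.5, 173.3], [219.3, 164.8], [219.0, 154.0], [191.8, 162.3]]
```

View pics/s2c.png

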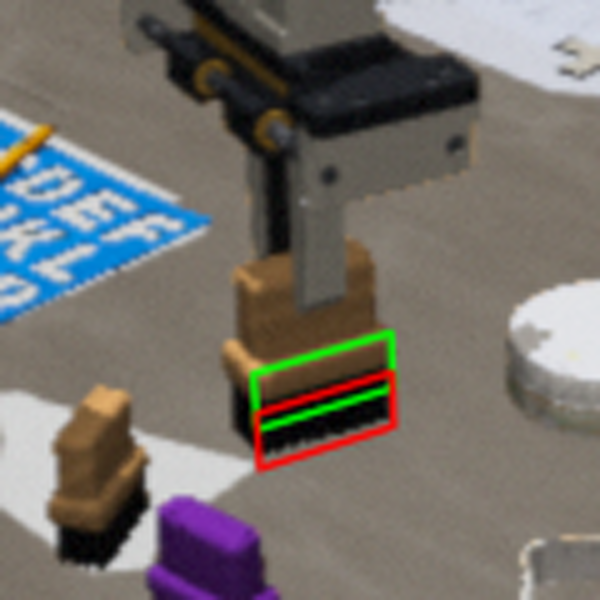

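The bristle bottom lies about 13 mm below the nominal outline, so about 5 mm above the table. I'll ease down, open, lower to the full depth and close.

arm_command:
  increments:
    - [0, 0, 0.01, 0, 0, 0]
    - [0, 0, 0.02, 0, 0, 0]
    - [0, 0, 0.02, 0, 0, 0]
    - [0, 0, 0.02, 0, 0, 0]
    - [0, 0, 0.02, 0, 0, 0]

```text
t: 4.62
tool_pos: [0.4267, 0.3532, 0.2541]
orientation: [0.466, -3.106, 0.001]
force: [-8.0, -6.3, 17.1]
opening: 0.0239
gripper_force: 30.0
```

arm_command:
  increments:
    - [0, 0, 0, 0, 0, 0]
    - [0, 0, 0, 0, 0, 0]
    - [0, 0, 0.01, 0, 0, 0]
    - [0, 0, 0.04, 0, 0, 0]
    - [0, 0, 0.075, 0, 0, 0]
  fingers: -0.2

```text
t: 5.25
tool_pos: [0.4267, 0.3533, 0.237]
orientation: [0.466, -3.107, 0.0]
force: [0.4, 1.0, -0.4]
opening: 0.0558
gripper_force: 0.0
```

arm_command:
  increments:
    - [0, 0, 0, 0, 0, 0]
    - [0, 0, 0, 0, 0, 0]
    - [0, 0, 0, 0, 0, 0]
    - [0, 0, 0, 0, 0, 0]
    - [0, 0, 0, 0, 0, 0]
  fingers: 1

```text
t: 5.88
tool_pos: [0.4269, 0.3534, 0.2379]
orientation: [-0.466, 3.107, 0.0]
force: [-0.2, -0.1, 0.9]
opening: 0.0237
gripper_force: 30.0
```

arm_command:
  increments:
    - [0, 0, 0, 0, 0, 0]
    - [0, 0, 0, 0, 0, 0]
    - [0, 0, 0, 0, 0, 0]
    - [0, 0, 0, 0, 0, 0]
    - [0, 0, 0, 0, 0, 0]

```text
t: 6.5
tool_pos: [0.4269, 0.3534, 0.238]
orientation: [-0.466, 3.107, 0.0]
force: [-0.0, -0.4, 3.1]
opening: 0.0238
gripper_force: 30.0
```

arm_command:
  increments:
    - [0, 0, -0.1, 0, 0, 0]
    - [0, 0, -0.3, 0, 0, 0]
    - [0, 0, -0.5, 0, 0, 0]
    - [0, -0.2, -0.6, 0, 0, 0.02]
    - [0, -0.45, -0.6, 0, 0, 0.05]

```text
t: 7.12
tool_pos: [0.4537, 0.2673, 0.3616]
orientation: [-0.219, 3.129, 0.003]
force: [1.4, 0.1, -0.8]
opening: 0.0238
gripper_force: 30.0
```

```bash
python3 -c "
from h import *
go(V(.004,-.06),.170,80.2)"
```

```text
inc [-0.168 -1.456  0.122] [0.0008 0.0015 0.099 ] t 7.12 tcp [0.454 0.267 0.362] -> [ 0.528 -0.016  0.337]
```

arm_command:
  increments:
    - [-0.03, -0.2, 0, 0, 0, 0.02]
    - [-0.06, -0.45, 0, 0, 0, 0.05]
    - [-0.09, -0.7, 0, 0, 0, 0.08]
    - [-0.11, -0.9, 0, 0, 0, 0.099]
    - [-0.12, -1, 0, 0, 0, 0.099]

```text
t: 7.75
tool_pos: [0.5051, 0.0706, 0.3589]
orientation: [0.272, 3.129, -0.0]
force: [-0.2, -0.2, -1.3]
opening: 0.0237
gripper_force: 30.0
```

```bash
python3 -c "
from h import *
go(V(.004,-.06),.170,80.2)"
```

```text
inc [-0.186 -0.409  0.11 ] [-0.0001  0.0003 -0.0008] t 7.75 tcp [0.505 0.071 0.359] -> [ 0.528 -0.016  0.337]
```

arm_command:
  increments:
    - [-0.08, -0.15, 0.03, 0, 0, 0]
    - [-0.15, -0.32, 0.07, 0, 0, 0]
    - [-0.186, -0.409, 0.11, 0, 0, 0]
    - [-0.186, -0.409, 0.11, 0, 0, 0]
    - [-0.186, -0.409, 0.11, 0, 0, 0]

```text
t: 8.38
tool_pos: [0.5276, -0.0136, 0.336]
orientation: [-0.267, -3.13, -0.001]
force: [0.5, 0.8, -1.0]
opening: 0.0237
gripper_force: 30.0
```

```bash
python3 -c "
from h import *
c=snap('top','top2')
d=snap('wrist','w2')
go(V(.004,-.06),.1055,80.2)
im=c['image'][135:235,230:330,::-1]
cv2.imwrite('pics/t2.png',np.hstack([cv2.resize(im,(384,384),interpolation=cv2.INTER_CUBIC),cv2.resize(d['image'][...,::-1],(410,384))]))"
```

```text
inc [-0.003 -0.015  0.318] [0.0001 0.0001 0.0005] t 8.47 tcp [ 0.528 -0.013  0.336] -> [ 0.528 -0.016  0.272]
```

View pics/t2.png

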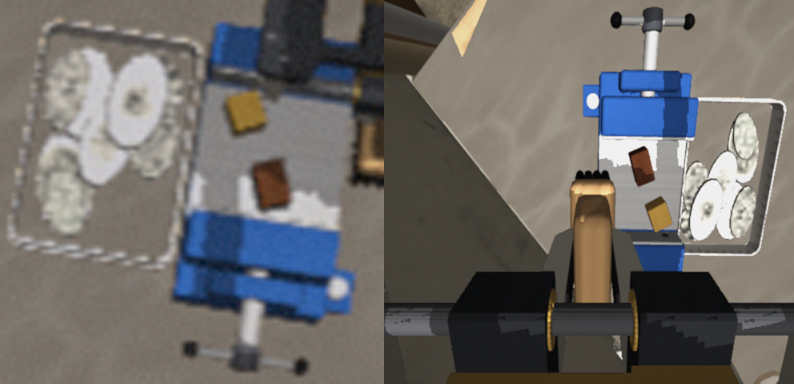

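The left panel (top view) shows both offcuts undisturbed on the bed. The right panel (wrist) has the brush bristles at (592,175), the −x jaw edge at row 136 and the +x jaw's inner face at rows 232–245. I'll check the channel position against those.

```bash
python3 -c "
from h import *
d=load('w2'); M=R.from_euler('z',YAW).as_matrix()[:2,:2]
f=lambda u,v,z: (M.T@(ray(d,(u-384)/.8,v,z)[:2]-O)).round(4)
print('-x jaw top',f(603,136,.062),f(695,137,.062))
print('+x jaw bottom',f(640,231,.032),f(680,233,.032),'top',f(640,244,.062),f(680,245,.062))
print('wood',f(641,167,.052),'brass',f(659,215,.052),'tin',f(782,103,.023),f(757,253,.023))
"
```

```text
-x jaw top [-0.0468 -0.0459] [-0.0462  0.047 ]
+x jaw bottom [0.0504 0.0027] [0.0524 0.0525] top [ 0.0495 -0.0028] [0.0504 0.0422]
wood [-0.019 -0.004] brass [0.0254 0.0191] tin [-0.072   0.1573] [0.0791 0.1591]
```

arm_command:
  increments:
    - [-0.005, 0, 0.08, 0, 0, 0]
    - [-0.005, 0, 0.18, 0, 0, 0]
    - [-0.005, 0, 0.27, 0, 0, 0]
    - [-0.005, 0, 0.305, 0, 0, 0]
    - [-0.005, 0, 0.305, 0, 0, 0]

```text
t: 9.1
tool_pos: [0.5284, -0.0144, 0.274]
orientation: [-0.267, -3.129, -0.0]
force: [-0.5, -0.3, -0.0]
opening: 0.0237
gripper_force: 30.0
```

```bash
python3 -c "
from h import *
print(read_state()['force'])
go(V(.005,.085),.1065,80.2)"
```

```text
[-0.52006495 -0.33197877 -0.02810707]
inc [-0.004  0.714  0.002] [-0.     -0.0004  0.0002] t 9.1 tcp [ 0.528 -0.014  0.274] -> [0.553 0.126 0.274]
```

Bristles are 4 mm or less above the bed. I'll sweep slowly.

arm_command:
  increments:
    - [0, 0.03, 0.005, 0, 0, 0]
    - [0, 0.06, 0.005, 0, 0, 0]
    - [0, 0.09, 0.005, 0, 0, 0]
    - [0, 0.12, 0.005, 0, 0, 0]
    - [0, 0.15, 0.005, 0, 0, 0]

```text
t: 9.72
tool_pos: [0.5339, 0.0156, 0.2739]
orientation: [0.267, 3.13, -0.0]
force: [0.3, -0.5, -1.6]
opening: 0.0238
gripper_force: 30.0
```

arm_command:
  increments:
    - [0, 0.03, 0, 0, 0, 0]
    - [0, 0.06, 0, 0, 0, 0]
    - [0, 0.09, 0, 0, 0, 0]
    - [0, 0.12, 0, 0, 0, 0]
    - [0, 0.15, 0, 0, 0, 0]

```text
t: 10.35
tool_pos: [0.5389, 0.045, 0.2737]
orientation: [-0.268, -3.13, 0.0]
force: [-0.5, 0.5, -0.6]
opening: 0.0234
gripper_force: 30.0
```

```bash
python3 -c "
from h import *
c=snap('top','top3')
d=snap('wrist','w3')
go(V(.005,.085),.1065,80.2)
im=c['image'][135:235,230:330,::-1]
cv2.imwrite('pics/t3.png',np.hstack([cv2.resize(im,(384,384),interpolation=cv2.INTER_CUBIC),cv2.resize(d['image'][...,::-1],(410,384))]))"
```

```text
inc [-0.003  0.412  0.001] [ 0.0001 -0.      0.0003] t 10.45 tcp [0.539 0.045 0.274] -> [0.553 0.126 0.274]
```

View pics/t3.png

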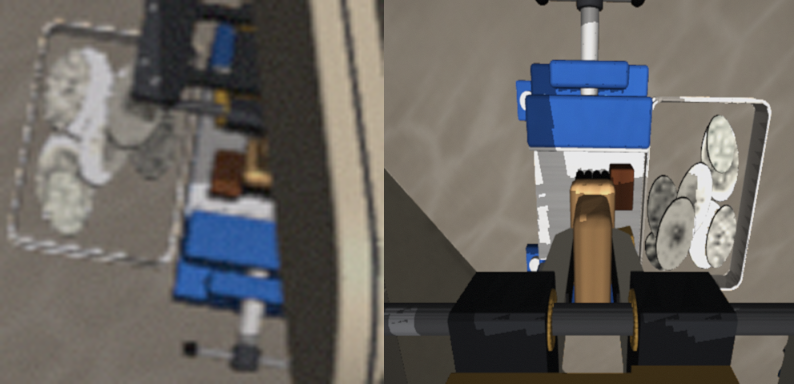

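Both offcuts are now ahead of the brush, wood at (622,187) and brass at about (628,235). I'll continue over the end of the bed.

arm_command:
  increments:
    - [0, 0.03, 0, 0, 0, 0]
    - [0, 0.06, 0, 0, 0, 0]
    - [0, 0.09, 0, 0, 0, 0]
    - [0, 0.12, 0, 0, 0, 0]
    - [0, 0.15, 0, 0, 0, 0]

```text
t: 11.08
tool_pos: [0.5441, 0.0747, 0.2738]
orientation: [0.267, 3.13, 0.0]
force: [-0.5, 0.3, -0.8]
opening: 0.0241
gripper_force: 30.0
```

arm_command:
  increments:
    - [0, 0.03, 0, 0, 0, 0]
    - [0, 0.06, 0, 0, 0, 0]
    - [0, 0.09, 0, 0, 0, 0]
    - [0, 0.12, 0, 0, 0, 0]
    - [0, 0.15, 0, 0, 0, 0]

```text
t: 11.7
tool_pos: [0.5491, 0.1042, 0.2737]
orientation: [-0.268, -3.13, 0.0]
force: [0.4, -0.3, -0.6]
opening: 0.0239
gripper_force: 30.0
```

arm_command:
  increments:
    - [0, 0.03, 0, 0, 0, 0]
    - [0, 0.06, 0, 0, 0, 0]
    - [0, 0.09, 0, 0, 0, 0]
    - [0, 0.12, 0, 0, 0, 0]
    - [0, 0.12, 0, 0, 0, 0]

```text
t: 12.32
tool_pos: [0.5532, 0.1279, 0.2737]
orientation: [-0.267, -3.13, -0.0]
force: [-0.6, -0.0, -1.0]
opening: 0.0237
gripper_force: 30.0
```

```bash
python3 -c "
from h import *
d=snap('wrist','w4');c=snap('side','s4')
go(V(.005,.085),.1065,80.2)
im=c['image'][160:290,200:370,::-1]
cv2.imwrite('pics/t4.png',np.hstack([cv2.resize(im,(390,300),interpolation=cv2.INTER_CUBIC),cv2.resize(d['image'][...,::-1],(400,300))]))"
```

```text
inc [-0.002 -0.005  0.001] [-0.0001 -0.      0.0002] t 12.43 tcp [0.553 0.127 0.274] -> [0.553 0.126 0.274]
```

View pics/t4.png

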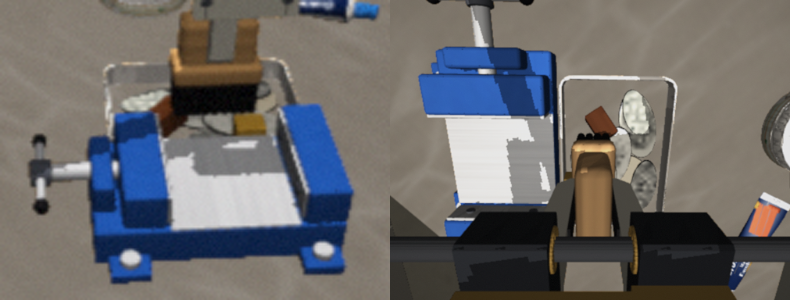

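The bed is clear. Wood at right-panel (600,122) is in the tin, and brass shows behind the bed end at left-panel (250,123). I'll lift clear and check.

arm_command:
  increments:
    - [0, 0, -0.03, 0, 0, 0]
    - [0, 0, -0.1, 0, 0, 0]
    - [0, 0, -0.22, 0, 0, 0]
    - [0, 0, -0.36, 0, 0, 0]
    - [0, 0, -0.45, 0, 0, 0]

```text
t: 13.05
tool_pos: [0.5535, 0.1274, 0.3666]
orientation: [0.268, 3.127, 0.001]
force: [-0.7, 0.4, -1.2]
opening: 0.0239
gripper_force: 30.0
```

```bash
python3 -c "
from h import *
d=snap('wrist','w5');c=snap('side','s5')
go((.43,.35),.2065,107.1)
im=c['image'][160:290,200:370,::-1]
cv2.imwrite('pics/t5.png',np.hstack([cv2.resize(im,(390,300),interpolation=cv2.INTER_CUBIC),cv2.resize(d['image'][...,::-1],(400,300))]))"
```

```text
inc [ 0.8    0.991 -0.034] [ 1.000e-04  1.700e-03 -1.493e-01] t 13.15 tcp [0.554 0.127 0.367] -> [0.43  0.35  0.374]
```

View pics/t5.png

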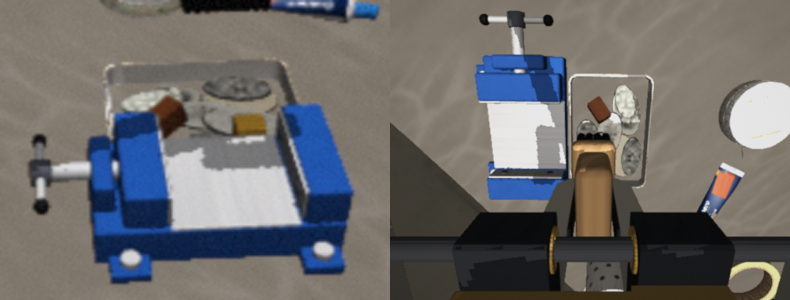

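```bash
python3 -c "
from h import *
c=load('s5');d=load('w5'); M=R.from_euler('z',YAW).as_matrix()[:2,:2]
for z in (.02,.035): print('brass',M.T@(ray(c,309,212,z)[:2]-O),'wood',M.T@(ray(d,(598-390)*1.28,109*1.28,z)[:2]-O))
"
```

```text
brass [0.03731155 0.08252236] wood [-0.03152926  0.09268437]
brass [0.03233443 0.06403215] wood [-0.0336291   0.09240286]
```

arm_command:
  increments:
    - [0.15, 0.18, -0.03, 0, 0, -0.03]
    - [0.32, 0.4, -0.03, 0, 0, -0.07]
    - [0.5, 0.62, -0.03, 0, 0, -0.11]
    - [0.68, 0.84, -0.03, 0, 0, -0.149]
    - [0.8, 0.99, -0.03, 0, 0, -0.149]

```text
t: 13.78
tool_pos: [0.4273, 0.3514, 0.3686]
orientation: [0.47, -3.105, 0.001]
force: [0.4, -0.3, -1.5]
opening: 0.0242
gripper_force: 30.0
```

```bash
python3 -c "
from h import *
go((.428,.353),.074,107.1)"
```

```text
inc [-0.006  0.007  0.638] [-0.     -0.0005  0.0007] t 13.78 tcp [0.427 0.351 0.369] -> [0.428 0.353 0.241]
```

Both lie inside the tin outline. Lowering the brush.

arm_command:
  increments:
    - [0, 0, 0.15, 0, 0, 0]
    - [0, 0, 0.35, 0, 0, 0]
    - [0, 0, 0.52, 0, 0, 0]
    - [0, 0, 0.61, 0, 0, 0]
    - [0, 0, 0.635, 0, 0, 0]

```text
t: 14.4
tool_pos: [0.4286, 0.3494, 0.2413]
orientation: [0.465, -3.105, 0.002]
force: [-0.6, 0.1, 0.0]
opening: 0.0237
gripper_force: 30.0
```

arm_command:
  increments:
    - [0, 0, 0.005, 0, 0, 0]
    - [0, 0, 0.01, 0, 0, 0]
    - [0, 0, 0.015, 0, 0, 0]
    - [0, 0, 0.015, 0, 0, 0]
    - [0, 0, 0.015, 0, 0, 0]

```text
t: 15.02
tool_pos: [0.4291, 0.3497, 0.24]
orientation: [-0.466, 3.107, 0.0]
force: [0.8, 0.2, -1.7]
opening: 0.0241
gripper_force: 30.0
```

arm_command:
  increments:
    - [0, 0, 0.004, 0, 0, 0]
    - [0, 0, 0.008, 0, 0, 0]
    - [0, 0, 0.008, 0, 0, 0]
    - [0, 0, 0.008, 0, 0, 0]
    - [0, 0, 0.008, 0, 0, 0]

```text
t: 15.65
tool_pos: [0.4291, 0.3497, 0.2381]
orientation: [0.466, -3.107, 0.0]
force: [-0.7, -0.7, -0.6]
opening: 0.0239
gripper_force: 30.0
```

arm_command:
  increments:
    - [0, 0, 0, 0, 0, 0]
    - [0, 0, 0, 0, 0, 0]
    - [0, 0, 0, 0, 0, 0]
    - [0, 0, 0, 0, 0, 0]
    - [0, 0, 0, 0, 0, 0]
  fingers: -1

```text
t: 16.27
tool_pos: [0.4291, 0.3497, 0.2381]
orientation: [0.466, -3.107, -0.0]
force: [-0.0, -0.8, 0.2]
opening: 0.0693
gripper_force: 0.0
```

arm_command:
  increments:
    - [0, 0, -0.03, 0, 0, 0]
    - [0, 0, -0.12, 0, 0, 0]
    - [0, 0, -0.3, 0, 0, 0]
    - [0, 0, -0.5, 0, 0, 0]
    - [0, 0, -0.6, 0, 0, 0]

```text
t: 16.9
tool_pos: [0.4296, 0.3501, 0.3623]
orientation: [-0.465, 3.102, 0.003]
force: [0.1, -0.7, 0.2]
opening: 0.0925
gripper_force: 0.0
```

arm_command:
  increments:
    - [0, 0, 0, 0, 0, 0]
    - [0, 0, 0, 0, 0, 0]
    - [0, 0, 0, 0, 0, 0]
    - [0, 0, 0, 0, 0, 0]
    - [0, 0, 0, 0, 0, 0]

```text
t: 17.52
tool_pos: [0.429, 0.3496, 0.3575]
orientation: [0.465, -3.106, 0.001]
force: [0.1, 0.3, 0.5]
opening: 0.093
gripper_force: 0.0
```

```bash
python3 -c "
from h import *
c=snap('side','s6');print(read_state()['t'])"
```

```text
17.575
```

View pics/s6.png

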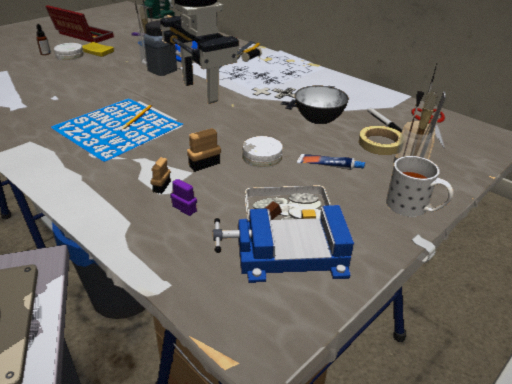

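The brush stands upright at (204,150) with the gripper clear above it. Wood (274,209) and brass (308,213) are in the tin.

```bash
python3 -c "
from plant import *
print(close_job())"
```

```text
the job is handed in; nothing more can be done
None
```

I swept both offcuts into the tin and stood the brush upright on the bare table, released. I handed the job in at about 17.6 s, and no verdict came back from the judging.

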